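# Load the sample carrier under the leaf spring

### The job

Load the flat sample carrier into its jig without picking it up: press it down hard with the fingertips in its finger well so that the sprung bed under it sinks, and keep it pressed down while you slide it forward, so that its nose goes under the keeper bar and the leaf spring beyond it, until its cross rib is up against the bar. Then let go, so that the bed springs up again behind the carrier. Do not lift the carrier, do not prise up the leaf spring, and leave the things standing around alone.

Things in the scene. Friction and masses are not known exactly. Their poses are not given: they have to be found in the camera images.
- jig: aluminium track fixed to the table, 240 x 84 mm, channel 59.6 mm wide along its x, from x = -165 to 75 mm. Origin: at table height, on the centre line, below the keeper bar's rear face (facing the carrier); +x is the way the carrier is slid home, z up. Track floor 20 mm, side rails 34 mm above the table. The sprung bed lies in the floor at x = -135 to -63 mm
- bar (a point): middle of the lower edge of the rear face of the steel keeper bar across the channel: jig x = 0, 31 mm above the table. The bar reaches to jig x = 14 mm; its top with strip and screws is 50 mm above the table. Axes as the jig's
- bed (a joint): dark steel plate, 72 x 54 mm, in the track floor, held by a spring 8 mm above the floor; value = how far it is pushed down (m): 0 up, 0.008 flush, 0.0095 stop. About 6.5 N starts it, 9.5 N brings it flush. It holds the carrier too high for the keeper bar until at least 5 mm down; when the carrier has slid off it, it comes up behind the carrier
- leaf (a joint): steel leaf spring, 42 mm wide, hinged on the keeper bar's far side 41 mm above the table, sloping down and forward to a rounded tip at jig x = 42 mm, 3.5 mm above the track floor; value = how far it is bent up (rad): 0 at rest, about 0.15 with the carrier's nose under its tip. It bears on the nose with about 3 to 5 N
- carrier: loose flat grey plastic sample carrier, 120 x 58 mm, 8 mm thick, 0.2 kg, lying on the bed in the track, underside 28 mm above the table, origin at jig x = -91 to -75 mm. Origin: centre of its underside; +x towards its nose, as the jig's +x. Nose (x = 0 to 60 mm) flat. It slides easily on the track. When loaded its origin is at jig x = 0 and its underside on the track floor, 20 mm above the table
- well (a point): middle of the floor of the carrier's finger well, 30 mm behind the carrier's origin and 8 mm above its underside. The well is 48 mm long and 58 mm wide, open at the sides, between the front rib (carrier x = -6 to 0 mm, 20 mm above the underside; this rib meets the keeper bar) and a lower rear rib (x = -60 to -54 mm, 15 mm high)
- pill_pot: loose small white pot with lid, 38 mm diameter, 58 mm tall, standing beside the jig; origin: centre of its underside. Leave alone
- vial: loose clear sample vial with black cap, 47 mm diameter, 124 mm tall, standing beside the jig; origin: centre of its underside. Leave alone
- end_piece: loose small black moulded piece, 24 x 36 x 19 mm, lying beside the jig; origin: centre of its underside. Leave alone
- loupe: loose red folding loupe, 36 x 52 x 14 mm, lying beside the jig; origin: centre of its underside. Leave alone
Things that resemble listed ones, but are neither listed nor needed, are in the scene too. What is shaped like the carrier but blue is not meant.

How it is judged:
By the outcome, as a careful person would: the job done as asked, in the order asked, and still so for the second after the job is handed in, with the robot touching nothing.
It also fails if it takes over 38 s, if anything falls off the work surface, if the arm or the gripper's body presses on something with over 40 N, if the wrist force passes 120 N, or if a joint passes its speed limit or range.

### The arm

A 6-joint arm with a two-finger parallel gripper is mounted at the origin on a cart in front of the work surface, level with it; the furniture and walls round the work are solid. World frame = base frame: x ahead of the robot, y to its left, z up, the work surface at z = 0. Lengths are in mm, angles in rad, forces in N, time in s.
With the tool pointing down it reaches from about 350 to 875 mm from the base axis. Payload 4.2 kg.
Tool frame: the origin (TCP) lies at the very end of the fingers, on their centre line; the grasp point (between the pads) lies 19 mm behind it; z points along the fingers, y is the direction in which the jaws open and shut (so a half turn about z gives the same grasp; the last joint's range is limited). The gripper opens to 85 mm and grips with 20 to 120 N. Pads are 22 mm wide; open, the fingers measure 114 mm over their backs; the gripper's body (76 mm by 85 mm) begins 54 mm behind the grasp point. The pads swing forward as they close: fully open they stand 13 mm farther back than shut.
Start: joints at [-1.045, 0.385, 0.008, 0, -1.194, -0.259], TCP at [164.795, -602.861, 231.312] pointing down, gripper open.
Joint ranges: [-3.14, 3.14], [-1.21, 2.06], [-1.07, 1.41], [-3.16, 2.05], [-2.99, -0.16], [-3.1, 3.1]. Speed limits (rad/s): [2.79, 2.79, 3.14, 3.14, 3.14, 3.14].

### API

Orientations are given as a unit quaternion [x, y, z, w].
In Python, from bench import arm, optics, job gives the robot as it stands.
- The arm moves only by the tool send_rows, never from a script. Its argument "steps" is a list that holds one entry, the list of rows, each a list of 5 numbers: the shift along the tool's x, y, z in cm, then the turn about the tool's z in rad, then the opening, from 0 (shut) to 1 (fully open). A call has 1 to 10 rows; each row shifts and turns the pose as measured when the row begins, along the tool's axes as they then stand; what a row does not reach is not made up. A row lasts 1/12 s, in which the tool goes at most 41.7 mm and 7.16 degrees, less where a joint would pass 70% of its speed; a pose out of reach is approached as far as the arm can. A call with a gripper value outside its range is refused whole. The fingers move at their own pace and stop on an object; the grip force is fixed at half the most. Time passes only in rows, so rows that do not move let the fingers close. It gives the time, the measured TCP pose, the force and the opening at its end, in the units of the state.
- arm.read_state(): the state, without advancing time (a new reading comes with each control period).
- optics.get_image(name): name is "scene" or "side" or "wrist"; returns (picture, depth): 420x560x3 uint8, blue, green, red; 420x560 float32, mm along the optical axis (not along the pixel's ray), 0 where there is no reading.
- optics.get_calibration(name): a dict with "K" (3x3 intrinsics, pixels), "rvec" (rotation vector, rad) and "tvec" (3), from world to camera coordinates, as OpenCV has them; the wrist camera has in their place "hand_eye" (4x4, takes a point from camera to tool coordinates, whose origin is the TCP and whose axes are the flange's). Camera axes: x right, y down, z forward; pixel columns grow to the right and rows downward; lengths in mm; the calibration is good to about 2 mm. A picture is of the moment at which its call begins: read the wrist's pose just before it. get_calibration takes no time and is no camera call.
- job.job_done(): hands the job in, once; it reports no verdict.
The state is a dict: "clock": time; "joints": joint angles; "joint_vel": joint speeds; "joint_efforts": joint torques, N m; "position": TCP position; "ee_rot": TCP orientation; "contact_force": force on the tool from outside, world axes, zero at the start; "wrist_torque": the same for the moment, N m; "gripper_width": finger opening in mm.
Only numpy, scipy, OpenCV 4.12 (cv2) and the standard library are available. Lean on these libraries where they do the work, as an engineer would, in place of code of your own. Each camera call takes 0.05 s, during which the arm holds its last target. There are 200 camera calls.

## Working session

There is one attempt and no reset: what is moved stays moved. The work goes in short steps, Python scripts to look and compute and a tool call to move; the robot and the scene stay as the last step left them, time stands still between calls to the robot, and variables do not carry over. Pictures are saved under pics/ and viewed, about 8 in all and at most 12, crops included, and the job is handed in when it is done.

Besides the shell and the picture viewer there is one more tool, called after ">>>" in YAML: its name, and indented under it one key for each argument. send_rows: Moves the arm, as the interface text tells. Its arguments: {"type":"object","properties":{"steps":{"type":"array","items":{"type":"array","items":{"type":"array","items":{"type":"number"}}}}},"required":["steps"]}

```bash
ls; mkdir -p pics
cat > h.py <<'E'
import numpy as np, cv2
from scipy.spatial.transform import Rotation as R
from bench import arm, optics, job
def cam(name):
    """picture, depth, K, T (cam->world)"""
    s=arm.read_state(); im,d=optics.get_image(name); c=optics.get_calibration(name)
    K=np.array(c["K"]); T=np.eye(4)
    if "hand_eye" in c:
        W=np.eye(4); W[:3,:3]=R.from_quat(s["ee_rot"]).as_matrix(); W[:3,3]=s["position"]; T=W@np.array(c["hand_eye"])
    else:
        r=cv2.Rodrigues(np.array(c["rvec"],float))[0]; T[:3,:3]=r.T; T[:3,3]=-r.T@np.array(c["tvec"],float).ravel()
    return im,d,K,T
def world(d,K,T):
    v,u=np.mgrid[:d.shape[0],:d.shape[1]]
    p=np.stack([(u-K[0,2])/K[0,0]*d,(v-K[1,2])/K[1,1]*d,d],-1)
    w=p@T[:3,:3].T+T[:3,3]; w[d==0]=np.nan; return w
E
python3 - <<'E'
from h import *
s=arm.read_state()
print(s)
for n in("scene","wrist"):
    im,d,K,T=cam(n); cv2.imwrite(f"pics/{n}0.png",im); np.savez(f"{n}0.npz",im=im,d=d,K=K,T=T)
    print(n,K[0,0],T.round(2))
E
```

```text
pics
{'clock': 0.0, 'joints': array([-1.04541195e+00,  3.85593963e-01,  6.60448427e-03, -4.97358753e-04,
       -1.19401035e+00, -2.58588491e-01]), 'joint_vel': array([-0.0002979 , -0.00140566, -0.00048176,  0.00109761, -0.00033076,
       -0.00019666]), 'joint_efforts': array([-8.11668360e-05, -3.92288697e+01,  1.88401830e+01,  4.18627962e+00,
       -4.67803708e-03,  1.70194517e-05]), 'position': array([ 164.62791896, -602.31227012,  230.19090544]), 'ee_rot': array([-1.32911636e-01,  9.91127252e-01,  1.10648484e-03, -2.07293532e-04]), 'contact_force': array([-0.53841772,  0.14923049, -0.43725418]), 'wrist_torque': array([ 0.04144276,  0.02210264, -0.00528855]), 'gripper_width': 85.23727745984027}
scene 436.3778726761844 [[-5.4000e-01 -5.9000e-01  6.0000e-01  5.6740e+01]
 [-8.4000e-01  3.6000e-01 -4.0000e-01  4.3118e+02]
 [ 2.0000e-02 -7.3000e-01 -6.9000e-01  6.6906e+02]
 [ 0.0000e+00  0.0000e+00  0.0000e+00  1.0000e+00]]
wrist 360.01099539809013 [[-2.6000e-01  9.2000e-01  2.9000e-01  8.9050e+01]
 [ 9.6000e-01  2.5000e-01  8.0000e-02 -6.2300e+02]
 [ 0.0000e+00  3.1000e-01 -9.5000e-01  3.7227e+02]
 [ 0.0000e+00  0.0000e+00  0.0000e+00  1.0000e+00]]
```

View pics/scene0.png

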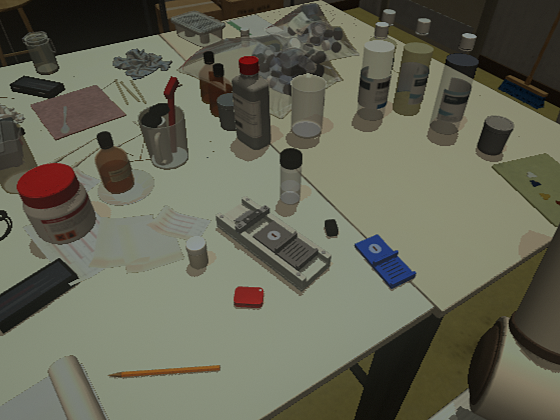

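Run:
```python
from h import *
z=np.load("scene0.npz"); w=world(z["d"],z["K"],z["T"])
# top-down orthophoto with height: 1.25 mm/px, x 250..900 up, y
im=z["im"]; m=~np.isnan(w[...,0])
x,y,h=w[m].T; print(np.nanpercentile(w[m],[1,50,99],axis=0).round())
```

```text
[[   89. -2346.  -753.]
 [  637.    62.    -0.]
 [ 3171.   602.   256.]]
```

The scene shows the jig at about (216–330, 200–290), with its keeper bar at the upper-left end (~245,215). The grey carrier is at ~(285,245), vial at (290,175), pot at (197,252), loupe at (249,297) and end piece at (331,228). The blue decoy is at (385,260). Next I'll rectify the jig region.

Run:
```python
from h import *
z=np.load("scene0.npz"); w=world(z["d"],z["K"],z["T"]); im=z["im"]
c=cv2.resize(im[170:310,170:410],None,fx=3.3,fy=3.3,interpolation=cv2.INTER_CUBIC)
c=cv2.convertScaleAbs(c,alpha=1.5); cv2.imwrite("pics/crop0.png",c)
for n,(u,v) in dict(railA=(322,280),noseL=(245,205),noseR=(220,225),carr=(300,252),pot=(197,240),vial=(291,155),loupe=(249,296),end=(331,226)).items(): print(n,w[v,u].round(1))
```

```text
railA [436.7  98.2  -2.2]
noseL [674.  133.4  18.3]
noseR [657.  202.1   8.8]
carr [491.5 113.3  33.6]
pot [602.4 271.8  55.1]
vial [657.8  28.7 122.1]
loupe [469.  236.8  12.2]
end [525.8  13.   19.1]
```

View pics/crop0.png

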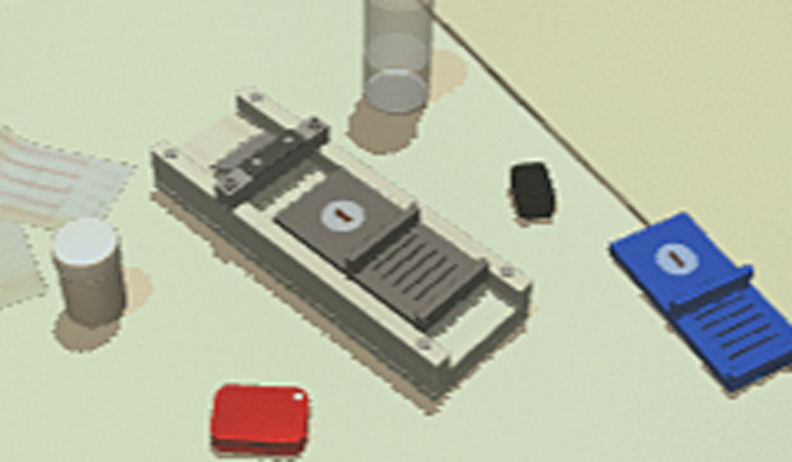

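Run:
```python
from h import *
z=np.load("scene0.npz"); w=world(z["d"],z["K"],z["T"]); K,T=z["K"],z["T"]
m=(w[...,2]>29)&(w[...,2]<60); m[:195]=0;m[295:]=0;m[:,:212]=0;m[:,335:]=0
n,l,st,_=cv2.connectedComponentsWithStats(m.astype(np.uint8)); k=1+st[1:,4].argmax()
p=w[l==k]; q=p[(p[:,2]<37)]
r=cv2.minAreaRect(q[:,:2].astype(np.float32)); print(len(q),r,cv2.boxPoints(r).round(1))
def onz(u,v,h):
    d=T[:3,:3]@np.array([(u-K[0,2])/K[0,0],(v-K[1,2])/K[1,1],1]); return (T[:3,3]+d*(h-T[2,3])/d[2]).round(1)
f=lambda a,b:(170+a/3.3,170+b/3.3)
for n,c,h in[("FL",(153,148),34),("FRin",(240,92),34),("NR",(530,287),34),("NL",(438,367),34),("rib1 top L",(348,262),48),("rib1 top R",(412,207),48),("rear rib L",(420,318),43),("rear rib R",(487,265),43),("bar rear bottom L",(238,200),34),("bar R",(328,140),34)]:
    print(n,onz(*f(*c),h))
```

```text
2434 ((560.5596313476562, 135.782958984375), (241.21514892578125, 86.73531341552734), 14.526846885681152) [[432.9 147.5]
 [454.7  63.5]
 [688.2 124.1]
 [666.4 208. ]]
FL [663.9 204.5  34. ]
FRin [681.  134.2  34. ]
NR [450.8  71.3  34. ]
NL [432.2 147.   34. ]
rib1 top L [510.9 155.9  48. ]
rib1 top R [527.2 102.1  48. ]
rear rib L [459.5 141.   43. ]
rear rib R [471.1  87.6  43. ]
bar rear bottom L [597.4 180.5  34. ]
bar R [613.2 108.3  34. ]
```

Jig yaw is about 0.2535 rad with its origin near (604,147), and the carrier origin is at jig x of about -85. The tool is already nearly aligned: tool x ≈ -jig x and tool y ≈ jig y. I'll move above the well with the fingers shut.

>>> send_rows:
  steps:
    - [[-2.5, 3.0, 0, 0, 0], [-2.5, 3.0, 0, 0, 0], [-2.5, 3.0, 0, 0, 0], [-2.5, 3.0, 0, 0, 0], [-2.5, 3.0, 0, 0, 0], [-2.5, 3.0, 0, 0, 0], [-2.5, 3.0, 0, 0, 0], [-2.5, 3.0, 0, 0, 0], [-2.5, 3.0, 0, 0, 0], [-2.5, 3.0, 0, 0, 0]]

```text
clock: 0.93
position: [328.5, -237.4, 223.8]
ee_rot: [-0.125, 0.992, 0.005, -0.003]
contact_force: [0.8, -0.5, 0.5]
gripper_width: -0.3
```

>>> send_rows:
  steps:
    - [[-2.5, 3.0, 0, 0, 0], [-2.5, 3.0, 0, 0, 0], [-2.5, 3.0, 0, 0, 0], [-2.5, 3.0, 0, 0, 0], [-2.5, 3.0, 0, 0, 0], [-2.5, 3.0, 0, 0, 0], [-2.5, 3.0, 0, 0, 0], [-2.5, 3.0, 0, 0, 0], [-2.0, 2.5, 0.5, 0, 0], [-1.5, 2.0, 0.5, 0, 0]]

```text
clock: 1.77
position: [486.6, 118.8, 216.6]
ee_rot: [-0.128, 0.992, 0.006, -0.002]
contact_force: [0.6, -0.6, -0.5]
gripper_width: 0.1
```

Run:
```python
from h import *
print(arm.read_state()["position"],arm.read_state()["ee_rot"])
im,d,K,T=cam("wrist"); np.savez("wrist1.npz",im=im,d=d,K=K,T=T)
cv2.imwrite("pics/wrist1.png",cv2.convertScaleAbs(cv2.resize(im,(800,600)),alpha=1.5))
```

```text
[486.60881315 118.83944783 216.57455712] [-0.12800205  0.99175278  0.00625331 -0.00167215]
```

View pics/wrist1.png

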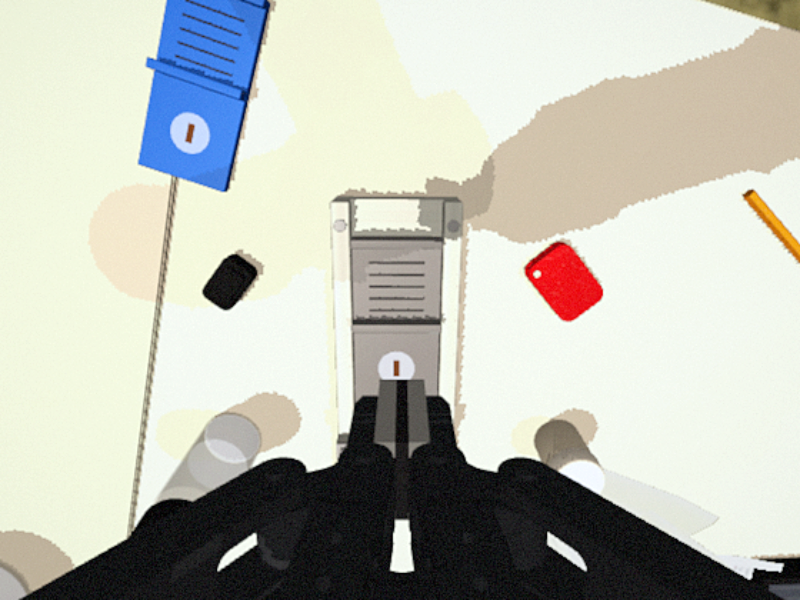

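The wrist view shows the jig's rear end at row ~199 (columns 332–461). The carrier's rear rib is at row ~238 and its front rib at row ~321 (columns 352–441). The fingertips are at ~(403,380).

Run:
```python
from h import *
z=np.load("wrist1.npz"); K,T=z["K"],z["T"]; w=world(z["d"],K,T)
def onz(u,v,h):
    u*=.7;v*=.7
    d=T[:3,:3]@np.array([(u-K[0,2])/K[0,0],(v-K[1,2])/K[1,1],1]); return T[:3,3]+d*(h-T[2,3])/d[2]
yaw=.2535; O=np.array([604.1,147.1]); A=np.array([[np.cos(yaw),np.sin(yaw)],[-np.sin(yaw),np.cos(yaw)]])
for n,c,h in[("rearL",(332,200),34),("rearR",(461,199),34),("railL far",(334,420),34),("railR far",(459,420),34),("carr rear L",(351,239),43),("carr rear R",(442,238),43),("rib1 L",(352,321),48),("rib1 R",(441,320),48),("well",(397,285),36)]:
    p=onz(*c,h); print(n,p.round(1),"jig",(A@(p[:2]-O)).round(1))
for v in range(130,262,4): print(v,w[v,265,2].round(1),(A@(w[v,265,:2]-O)).round(1), end=" | ")
# rail outline fit from depth
q=w[(w[...,2]>29)&(w[...,2]<38)]; q=(q[:,:2]-O)@A.T; q=q[(abs(q[:,1])<55)&(q[:,0]<-40)&(q[:,0]>-180)]
e=[]
for x in range(-160,-50,10):
    s=q[abs(q[:,0]-x)<5][:,1]; e.append((x,*np.percentile(s,[.5,99.5]).round(1)))
print(*e,sep="\n"); print(np.percentile(q[:,0],.5))
s=arm.read_state(); Rm=R.from_quat(s["ee_rot"]).as_matrix(); print("tool x yaw",np.arctan2(-Rm[1,0],-Rm[0,0]),Rm.round(3))
```

```text
rearL [454.7  68.6  34. ] jig [-164.3  -38.5]
rearR [433.9 146.1  34. ] jig [-165.1   41.7]
railL far [605.2 103.1  34. ] jig [-10.  -42.9]
railR far [583.2 189.5  34. ] jig [-9.6 46.3]
carr rear L [473.8  85.9  43. ] jig [-141.5  -26.6]
carr rear R [459.  140.2  43. ] jig [-142.2   29.7]
rib1 L [524.1  98.6  48. ] jig [-89.6 -26.9]
rib1 R [509.3 153.6  48. ] jig [-90.2  30. ]
well [497.  121.3  36. ] jig [-110.1    1.9]
130 -1.9 [-170.2  -10.6] | 134 -1.3 [-166.4  -10.6] | 138 5.4 [-163.2  -10.5] | 142 19.4 [-161.   -10.1] | 146 19.0 [-157.2  -10.1] | 150 20.3 [-153.7  -10.1] | 154 19.5 [-149.8  -10.2] | 158 19.6 [-146.1  -10.2] | 162 20.1 [-142.4  -10.2] | 166 32.1 [-140.8   -9.9] | 170 42.1 [-139.    -9.6] | 174 42.8 [-135.5   -9.6] | 178 36.0 [-130.4   -9.9] | 182 36.9 [-126.9   -9.9] | 186 35.8 [-122.9  -10. ] | 190 36.0 [-119.2  -10. ] | 194 35.6 [-115.3  -10.1] | 198 35.1 [-111.3  -10.1] | 202 36.1 [-107.8  -10.1] | 206 35.4 [-103.7  -10.2] | 210 35.3 [-99.7 -10.2] | 214 34.7 [-95.6 -10.3] | 218 35.6 [-91.9 -10.3] | 222 37.1 [-88.4 -10.3] | 226 44.7 [-87.1 -10.1] | 230 46.9 [-84. -10.] | 234 35.5 [-75.7 -10.5] | 238 35.6 [-71.6 -10.5] | 242 35.2 [-67.3 -10.6] | 246 35.9 [-63.4 -10.6] | 250 34.8 [-58.7 -10.7] | 254 35.9 [-55.  -10.7] | 258 35.8 [-50.7 -10.7] | (-160, np.float64(-40.1), np.float64(42.4))
(-150, np.float64(-40.6), np.float64(42.7))
(-140, np.float64(-40.6), np.float64(42.2))
(-130, np.float64(-40.3), np.float64(42.5))
(-120, np.float64(-40.6), np.float64(41.9))
(-110, np.float64(-40.0), np.float64(42.3))
(-100, np.float64(-40.6), np.float64(41.8))
(-90, np.float64(-40.7), np.float64(42.1))
(-80, np.float64(-40.3), np.float64(42.5))
(-70, np.float64(-40.6), np.float64(41.8))
(-60, np.float64(-40.2), np.float64(42.3))
-162.45827036457172
tool x yaw 0.2588558996161977 [[-0.967 -0.256 -0.004]
 [-0.256  0.967  0.012]
 [ 0.001  0.013 -1.   ]]
```

>>> send_rows:
  steps:
    - [[-0.3, 0, 3.0, 0, 0], [-0.3, 0, 4.0, 0, 0], [-0.3, -0.1, 4.0, 0, 0], [-0.2, -0.2, 3.5, 0, 0], [0, 0, 1.5, 0, 0], [0, 0, 0, 0, 0]]

```text
clock: 2.32
position: [502.3, 128.7, 50.0]
ee_rot: [-0.132, 0.991, 0.007, 0.001]
contact_force: [-0.4, 0.1, 0.2]
gripper_width: 0.3
```

>>> send_rows:
  steps:
    - [[0.4, -0.4, 0, 0, 0], [0.3, -0.3, 0, 0, 0], [0, 0, 0, 0, 0], [0, 0, 0.4, 0, 0], [0, 0, 0.4, 0, 0]]

```text
clock: 2.73
position: [498.8, 119.9, 45.4]
ee_rot: [-0.132, 0.991, 0.008, 0.004]
contact_force: [0.9, 0.2, -0.6]
gripper_width: -0.2
```

>>> send_rows:
  steps:
    - [[0, 0.05, 0.5, 0, 0], [0, 0, 0.4, 0, 0], [0, 0, 0.4, 0, 0], [0, 0, 0.4, 0, 0]]

```text
clock: 3.07
position: [500.2, 121.3, 30.1]
ee_rot: [-0.133, 0.991, 0.009, 0.007]
contact_force: [-2.6, -1.0, 6.9]
gripper_width: -0.1
```

>>> send_rows:
  steps:
    - [[0, 0, 0.4, 0, 0], [0, 0, 0.5, 0, 0], [0, 0, 0.5, 0, 0]]

```text
clock: 3.32
position: [500.5, 121.3, 27.9]
ee_rot: [-0.137, 0.991, 0.006, 0.006]
contact_force: [-13.9, -1.7, 43.9]
gripper_width: 0.1
```

The bed is flush (z = 27.9, 44 N). I'll ease the press and start sliding.

>>> send_rows:
  steps:
    - [[-0.5, 0, 0.3, 0, 0], [-0.6, 0, 0.3, 0, 0], [-0.6, 0, 0.3, 0, 0]]

```text
clock: 3.57
position: [515.7, 125.4, 27.1]
ee_rot: [-0.139, 0.99, 0.005, 0.006]
contact_force: [-10.4, -1.9, 27.1]
gripper_width: -0.1
```

```bash
cat >> h.py <<'E'
yaw=.2535; O=np.array([604.1,147.6]); A=np.array([[np.cos(yaw),np.sin(yaw)],[-np.sin(yaw),np.cos(yaw)]])
def prof(name="wrist",ys=(-20,20)):
    """height profile along the channel (jig x, median z), two lateral strips"""
    im,d,K,T=cam(name); w=world(d,K,T); p=w.reshape(-1,3); p=p[~np.isnan(p[:,0])]; j=(p[:,:2]-O)@A.T
    for y in ys:
        s=abs(j[:,1]-y)<4; print("y",y,[(x,round(float(np.median(p[k,2])),1)) for x in range(-160,80,4) if (k:=s&(abs(j[:,0]-x)<2)&(p[:,2]<60)).sum()>3])
    s=arm.read_state(); print("tcp jig",(A@(s["position"][:2]-O)).round(1),s["position"][2].round(1),s["contact_force"].round(1))
    return im
E
python3 - <<'E'
from h import *
im=prof(); cv2.imwrite("pics/wrist2.png",cv2.convertScaleAbs(im,alpha=1.4))
im=prof("scene"); im=optics.get_image("side")[0]; cv2.imwrite("pics/side2.png",cv2.convertScaleAbs(im,alpha=1.4))
E
```

```text
y -20 [(-160, 19.6), (-156, 19.5), (-152, 19.5), (-148, 19.5), (-144, 19.4), (-140, 19.5), (-136, 19.5), (-132, 17.8), (-128, 18.0), (-124, 30.0), (-120, 32.8), (-116, 26.1), (-112, 26.1), (-108, 26.3), (-104, 26.3), (-100, 26.5), (-96, 26.5), (-92, 26.7), (-88, 26.8), (-84, 26.9), (-80, 26.9), (-76, 27.0), (-72, 27.4)]
y 20 [(-160, 19.6), (-156, 19.5), (-152, 19.5), (-148, 19.4), (-144, 19.5), (-140, 19.4), (-136, 19.4), (-132, 17.8), (-128, 18.1), (-124, 30.8), (-120, 32.8), (-116, 26.1), (-112, 26.2), (-108, 26.2), (-104, 26.3), (-100, 26.6), (-96, 26.6), (-92, 26.7), (-88, 26.6), (-84, 26.8), (-80, 26.8), (-76, 27.0), (-72, 27.2)]
tcp jig [-89.8   0.7] 27.3 [-6.1 -2.6 23.2]
y -20 [(-160, 18.3), (-156, 19.3), (-152, 19.4), (-148, 18.9), (-144, 17.9), (-140, 16.9), (-136, 18.5), (-132, 17.8), (-128, 17.8), (-124, 24.7), (-120, -749.2), (-116, 25.4), (-112, 23.6), (-108, 25.0), (-104, 26.2), (-100, 25.9), (-96, 26.5), (-92, 26.7), (-20, 28.5), (-16, 28.9), (-12, 28.2), (-8, 28.6), (0, 40.0), (4, 31.6), (8, 33.6), (12, 47.2)]
y 20 [(-160, 19.5), (-156, 19.6), (-152, 19.2), (-148, 19.9), (-140, 18.9), (-136, 19.2), (-128, 19.5), (-124, 29.2), (-120, 31.9), (-116, 25.0), (-112, 25.5), (-108, 26.6), (-104, 24.7), (-100, 26.8), (-96, 26.4), (-92, 25.7), (-88, 26.0), (-84, 27.5), (-80, 26.4), (-76, 27.2), (-72, 30.4), (-68, 38.5), (-56, 27.3), (-52, 27.4), (-48, 26.4), (-44, 27.6), (-40, 29.0), (-36, 28.3), (-32, 27.8), (-28, 28.0), (-24, 27.6), (-20, 28.4), (-16, 27.8), (-12, 27.9), (-8, 28.9), (0, 41.0), (4, 30.2)]
tcp jig [-89.8   0.7] 27.4 [-5.9 -2.8 21.1]
```

View pics/wrist2.png

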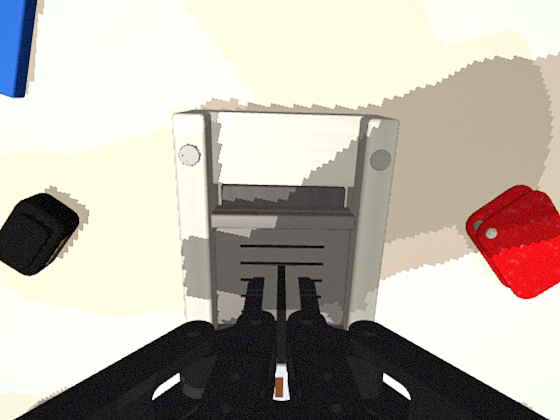

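View pics/side2.png

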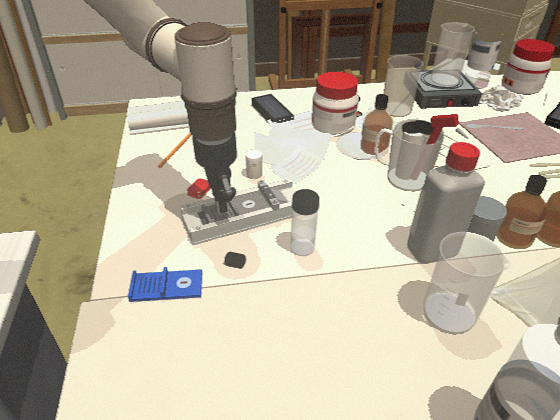

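The wrist and side views agree: the carrier is moving with the fingertips. Its origin is at jig x of about -64, its nose top is at ~28.5 mm (below the 31 mm bar edge), and the bed is down. I'll continue.

>>> send_rows:
  steps:
    - [[-0.5, 0, 0.25, 0, 0], [-0.6, 0, 0.25, 0, 0], [-0.6, 0, 0.25, 0, 0], [-0.6, 0, 0.25, 0, 0]]

```text
clock: 4.05
position: [537.8, 130.5, 28.0]
ee_rot: [-0.141, 0.99, 0.003, 0.005]
contact_force: [-5.5, -1.3, 17.5]
gripper_width: 0.1
```

>>> send_rows:
  steps:
    - [[-0.6, 0, 0.3, 0.005, 0], [-0.6, 0, 0.3, 0.005, 0], [-0.6, 0, 0.3, 0.005, 0], [-0.6, 0, 0.3, 0.005, 0]]

```text
clock: 4.38
position: [559.8, 135.7, 28.0]
ee_rot: [-0.134, 0.991, 0.001, 0.003]
contact_force: [-14.9, -0.9, 25.9]
gripper_width: -0.1
```

>>> send_rows:
  steps:
    - [[-0.6, 0, 0.3, 0.003, 0], [-0.6, 0, 0.3, 0.003, 0]]

```text
clock: 4.55
position: [564.1, 136.7, 28.0]
ee_rot: [-0.131, 0.991, -0.002, -0.006]
contact_force: [-23.3, 2.3, 33.6]
gripper_width: 0.1
```

Run:
```python
from h import *
im=prof("wrist",(-20,20)); cv2.imwrite("pics/wrist3.png",cv2.convertScaleAbs(im,alpha=1.4))
```

```text
y -20 [(-156, 19.3), (-152, 19.5), (-148, 19.5), (-144, 19.5), (-140, 19.5), (-136, 19.3), (-132, 19.6), (-128, 19.6), (-124, 19.6), (-120, 19.6), (-116, 19.6), (-112, 19.6), (-108, 19.7), (-104, 19.6), (-100, 19.6), (-96, 19.7), (-92, 19.6), (-88, 19.6), (-84, 19.6), (-80, 19.6), (-76, 26.7), (-72, 34.4), (-68, 27.7), (-64, 27.5), (-60, 27.6), (-56, 27.6), (-52, 27.5), (-48, 27.5), (-44, 27.6), (-40, 27.3), (-36, 27.5), (-32, 27.5), (-28, 27.6), (-24, 27.5), (-20, 27.9)]
y 20 [(-156, 19.4), (-152, 19.5), (-148, 19.5), (-144, 19.5), (-140, 19.5), (-136, 19.3), (-132, 19.5), (-128, 19.6), (-124, 19.6), (-120, 19.7), (-116, 19.6), (-112, 19.6), (-108, 19.6), (-104, 19.5), (-100, 19.7), (-96, 19.6), (-92, 19.7), (-88, 19.7), (-84, 19.6), (-80, 19.7), (-76, 26.5), (-72, 34.5), (-68, 27.5), (-64, 27.5), (-60, 27.6), (-56, 27.4), (-52, 27.6), (-48, 27.5), (-44, 27.5), (-40, 27.6), (-36, 27.4), (-32, 27.6), (-28, 27.6), (-24, 27.5), (-20, 27.6)]
tcp jig [-39.8  -0.4] 28.0 [-10.3  -1.1  23.2]
```

>>> send_rows:
  steps:
    - [[-0.6, 0, 0.3, 0, 0], [-0.6, 0, 0.3, 0, 0], [-0.6, 0, 0.3, 0, 0]]

```text
clock: 4.85
position: [575.7, 139.7, 28.0]
ee_rot: [-0.133, 0.991, -0.005, -0.012]
contact_force: [-12.1, -0.2, 23.7]
gripper_width: 0.2
```

>>> send_rows:
  steps:
    - [[-0.4, 0, 0.25, 0, 0], [-0.4, 0, 0.25, 0, 0]]

```text
clock: 5.02
position: [579.7, 140.8, 28.1]
ee_rot: [-0.134, 0.991, -0.006, -0.016]
contact_force: [-10.7, -0.0, 20.7]
gripper_width: -0.0
```

Run:
```python
from h import *
im=prof("wrist",(-20,)); cv2.imwrite("pics/wrist4.png",cv2.convertScaleAbs(im,alpha=1.4))
```

```text
y -20 [(-140, 19.5), (-136, 19.4), (-132, 27.5), (-128, 27.5), (-124, 27.4), (-120, 27.5), (-116, 27.6), (-112, 27.5), (-108, 27.6), (-104, 27.6), (-100, 27.5), (-96, 27.5), (-92, 27.5), (-88, 27.6), (-84, 27.5), (-80, 27.6), (-76, 27.6), (-72, 27.5), (-68, 27.5), (-64, 27.4), (-60, 29.7), (-56, 34.5), (-52, 27.7), (-48, 27.5), (-44, 27.6), (-40, 27.5), (-36, 27.5), (-32, 27.5), (-28, 27.5), (-24, 27.5), (-20, 27.5), (-16, 27.6), (-12, 27.6), (-8, 27.5), (-4, 28.4)]
tcp jig [-24.6  -0.5] 28.1 [-9.3 -0.6 19.8]
```

The bed has popped up behind the carrier and the rear edge is at about -61. One more push to seat the rib.

>>> send_rows:
  steps:
    - [[-0.5, 0, 0.2, 0, 0], [-0.5, 0, 0.2, 0, 0], [-0.5, 0, 0.2, 0, 0]]

```text
clock: 5.32
position: [583.5, 141.3, 28.2]
ee_rot: [-0.134, 0.991, -0.01, -0.029]
contact_force: [-16.9, 0.9, 25.5]
gripper_width: 0.0
```

Run:
```python
from h import *
prof("wrist",(-20,))
```

```text
y -20 [(-136, 19.7), (-132, 27.5), (-128, 27.5), (-124, 27.6), (-120, 27.5), (-116, 27.6), (-112, 27.6), (-108, 27.6), (-104, 27.5), (-100, 27.4), (-96, 27.6), (-92, 27.5), (-88, 27.5), (-84, 27.5), (-80, 27.5), (-76, 27.6), (-72, 27.5), (-68, 27.5), (-64, 27.6), (-60, 25.6), (-56, 34.5), (-52, 33.7), (-48, 27.4), (-44, 27.5), (-40, 27.5), (-36, 27.6), (-32, 27.6), (-28, 27.5), (-24, 27.6), (-20, 27.5), (-16, 27.5), (-12, 27.5), (-8, 27.6), (-4, 29.5)]
tcp jig [-20.5  -1. ] 28.2 [-11.5  -0.7  19.7]
```

>>> send_rows:
  steps:
    - [[-0.5, 0, 0.1, 0, 0], [-0.4, 0, 0.0, 0, 0], [0, 0, -0.1, 0, 0], [0.05, 0, -0.4, 0, 0], [0.1, 0, -0.6, 0, 0], [0.1, 0, -1.0, 0, 0], [0.1, 0, -1.5, 0, 0], [0.1, 0, -2, 0, 0]]

```text
clock: 6.03
position: [585.9, 142.5, 81.6]
ee_rot: [-0.134, 0.99, -0.013, -0.036]
contact_force: [0.3, 0.1, 0.3]
gripper_width: -0.1
```

Run:
```python
from h import *
im=prof("wrist",(-20,0,20)); cv2.imwrite("pics/wrist5.png",cv2.convertScaleAbs(cv2.resize(im,(800,600),interpolation=cv2.INTER_CUBIC),alpha=1.4))
im=prof("scene"); cv2.imwrite("pics/scene5.png",cv2.convertScaleAbs(cv2.resize(im[170:310,170:410],None,fx=3.3,fy=3.3,interpolation=cv2.INTER_CUBIC),alpha=1.5))
```

```text
y -20 [(-152, 19.3), (-148, 19.5), (-144, 19.5), (-140, 19.6), (-136, 19.5), (-132, 27.4), (-128, 27.5), (-124, 27.5), (-120, 27.6), (-116, 27.5), (-112, 27.6), (-108, 27.7), (-104, 27.5), (-100, 27.6), (-96, 27.5), (-92, 27.4), (-88, 27.5), (-84, 27.6), (-80, 27.6), (-76, 27.6), (-72, 27.6), (-68, 27.5), (-64, 27.4), (-60, 24.0), (-56, 34.6), (-52, 33.4), (-48, 27.6), (-44, 27.6), (-40, 27.4), (-36, 27.7), (-32, 27.5), (-28, 27.5), (-24, 27.5), (-20, 27.5), (-16, 27.4), (-12, 27.5), (-8, 27.6), (-4, 35.1), (0, 40.5), (4, 47.2), (8, 46.9), (12, 46.6), (16, 46.1)]
y 0 [(-152, 19.2), (-148, 19.5), (-144, 19.5), (-140, 19.4), (-136, 19.7), (-132, 27.5), (-128, 27.6), (-124, 27.6), (-120, 27.5), (-116, 27.6), (-112, 27.6), (-108, 27.3), (-104, 27.6), (-100, 27.5), (-96, 27.6), (-92, 27.6), (-88, 27.5), (-84, 27.5), (-80, 27.6), (-76, 27.5), (-72, 27.6), (-68, 27.5), (-64, 27.4), (-60, 24.4), (-56, 34.5), (-52, 28.9), (-48, 27.6), (-44, 27.6), (-40, 27.6), (-36, 27.6), (-32, 27.6), (-28, 27.8), (-24, 27.6), (-20, 27.7), (-16, 27.5), (-12, 27.5), (-8, 27.4), (68, 19.6), (72, 19.5), (76, 19
[... 1236 characters left out ...]
-152, 19.5), (-148, 19.3), (-144, 19.7), (-140, 19.7), (-136, 21.6), (-132, 28.3), (-128, 26.9), (-124, 27.8), (-120, 27.3), (-116, 27.5), (-112, 27.0), (-108, 27.1), (-104, 27.7), (-100, 25.9), (-96, 27.3), (-92, 25.4), (-88, 26.2), (-84, 27.4), (-80, 27.2), (-76, 26.8), (-72, 26.3), (-68, 27.1), (-64, 27.1), (-60, 30.3), (-56, 34.1), (-48, 26.8), (-44, 27.1), (-40, 27.5), (-36, 27.0), (-32, 26.8), (-28, 27.6), (-24, 26.4), (-20, 26.7), (-16, 26.5), (-12, 27.2), (-8, 29.2), (-4, 36.7), (0, 42.7), (4, 47.4), (8, 47.8), (12, 46.9), (24, 36.9), (28, 31.7), (32, 27.2), (36, 27.0), (40, 27.7), (44, 28.2), (48, 26.9), (52, 27.0), (56, 27.0), (72, 18.6)]
tcp jig [-15.3   0.1] 85.8 [ 0.  -0.3  0.4]
```

View pics/wrist5.png

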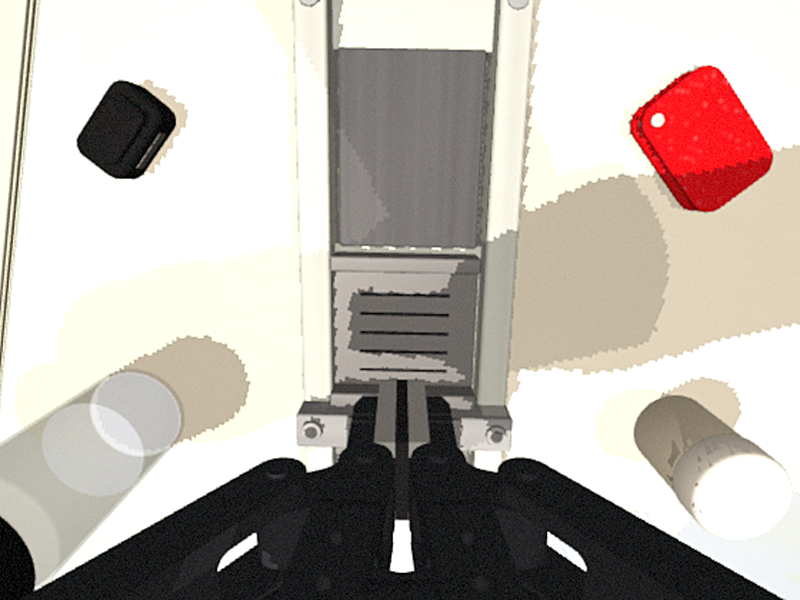

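The fingers are clear, the bed is up, and the carrier's rear edge (row ~256) is just ahead of the bed edge (row ~246). I'll back off so the camera can see the rib/bar contact.

>>> send_rows:
  steps:
    - [[1.0, 0, -2.5, 0, 0], [3, 0, -1.5, 0, 0], [3, 0, 0, 0, 0], [3, 0, 0, 0, 0], [2, 0, 0, 0, 0], [0, 0, 0, 0, 0], [0, 0, 0, 0, 0]]

```text
clock: 6.72
position: [473.4, 112.6, 135.8]
ee_rot: [-0.134, 0.991, -0.01, -0.028]
contact_force: [0.8, -0.4, 0.4]
gripper_width: -0.1
```

Run:
```python
from h import *
s=arm.read_state(); print(s["position"])
im,d,K,T=cam("wrist"); np.savez("w6.npz",K=K,T=T)
im2=optics.get_image("side")[0]
P=lambda x,y,z:np.r_[A.T@[x,y]+O,z]
def px(p): q=T[:3,:3].T@(p-T[:3,3]); return (K@q/q[2])[:2]
for n,p in dict(bedfront=P(-63,0,27.7),rearrib=P(-60,0,35),ribRear=P(-6,0,40),ribFront=P(0,0,40),barrear=P(0,0,48)).items(): print(n,px(p).round(1))
s5=cv2.imread("pics/scene5.png")
im3=optics.get_image("scene")[0][175:275,190:350]
cv2.imwrite("pics/fin.png",cv2.convertScaleAbs(np.hstack([cv2.resize(im3,(480,300),interpolation=cv2.INTER_CUBIC),cv2.resize(im2[170:250,170:320],(320,171)) if 0 else cv2.resize(im2[175:245,180:300],(320,300),interpolation=cv2.INTER_CUBIC)]),alpha=1.6))
cv2.imwrite("pics/w6.png",cv2.convertScaleAbs(cv2.resize(im,(800,600),interpolation=cv2.INTER_CUBIC),alpha=1.4))
```

```text
[473.42048705 112.56799281 135.7510059 ]
bedfront [282.2 308.8]
rearrib [282.1 317.1]
ribRear [280.8 381.8]
ribFront [280.7 388.2]
barrear [280.6 395.7]
```

View pics/fin.png

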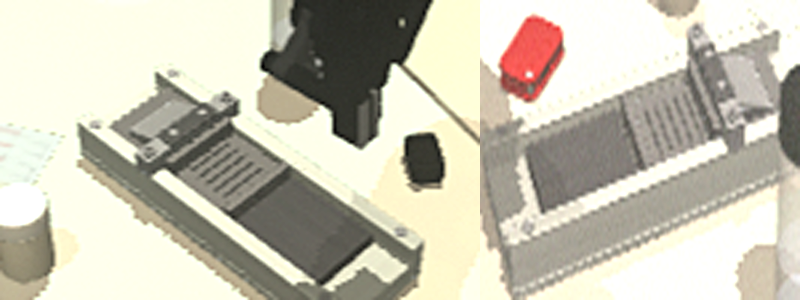

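View pics/w6.png

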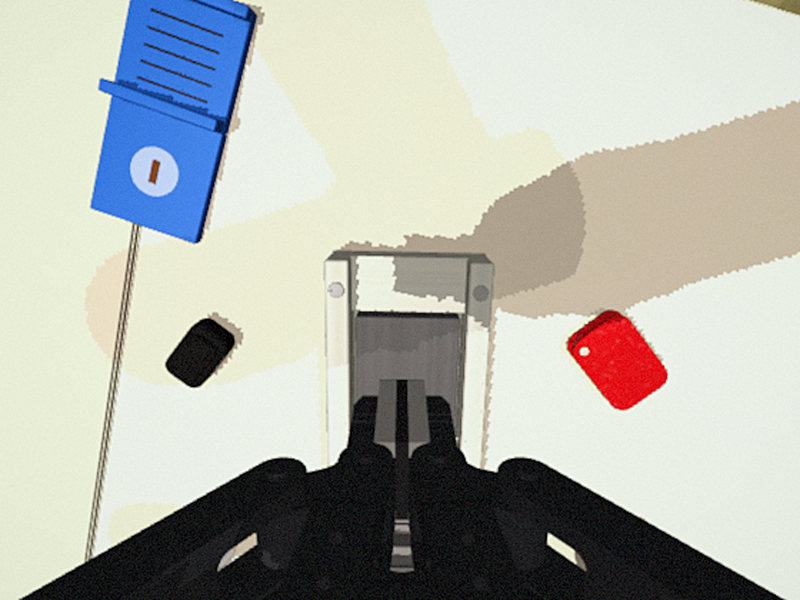

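The scene and side crops show the rib at the bar, the bed up and the leaf on the nose. The wrist view is blocked by the fingers, so I'll take one closer look from further forward, well above the bar.

>>> send_rows:
  steps:
    - [[-2.5, 0, -0.5, 0, 0], [-3, 0, -0.3, 0, 0], [-3, 0, -0.3, 0, 0], [-3, 0, -0.3, 0, 0], [-3, 0, -0.3, 0, 0], [-2, 0, 0, 0, 0], [0, 0, 0, 0, 0], [0, 0, 0, 0, 0]]

```text
clock: 7.53
position: [646.8, 159.1, 135.3]
ee_rot: [-0.133, 0.991, -0.011, -0.03]
contact_force: [0.1, -0.4, -0.0]
gripper_width: -0.0
```

Run:
```python
from h import *
s=arm.read_state(); print(s["position"],s["contact_force"])
im,d,K,T=cam("wrist")
P=lambda x,y,z:np.r_[A.T@[x,y]+O,z]
def px(p): q=T[:3,:3].T@(p-T[:3,3]); return (K@q/q[2])[:2]
for n,p in dict(bedrear=P(-135,0,27.7),bedfront=P(-63,0,27.7),rearribTop=P(-60,0,35),ribRearTop=P(-6,15,40),ribFrontTop=P(0,15,40),barrearTop=P(0,15,48)).items(): print(n,px(p).round(1))
u,v=px(P(-25,0,30)).astype(int); print(u,v)
a=max(0,v-75); c=im[a:a+150,u-80:u+80]; print("crop origin",u-80,a)
cv2.imwrite("pics/w7.png",cv2.convertScaleAbs(cv2.resize(c,None,fx=4,fy=4,interpolation=cv2.INTER_CUBIC),alpha=1.3))
```

```text
[646.83077768 159.12958785 135.3055807 ] [ 0.12888024 -0.42743642 -0.01027423]
bedrear [286.4 -63.1]
bedfront [284.4  63.5]
rearribTop [284.3  66.7]
ribRearTop [305.5 152.8]
ribFrontTop [305.3 161.9]
barrearTop [305.9 163.2]
283 122
crop origin 203 47
```

View pics/w7.png

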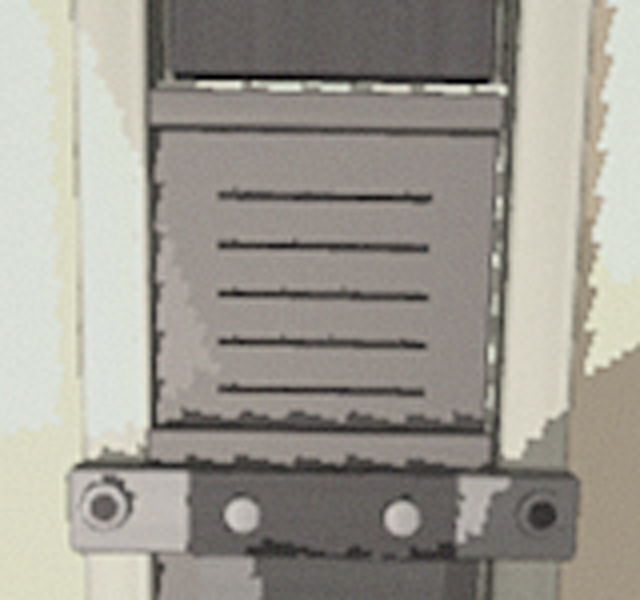

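The close-up shows the front rib (rows ~430–465) flush against the bar with no gap visible. Behind the carrier, the gap to the raised bed is about 3 px (3.2 px expected when home). I'm handing in.

```bash
python3 -c "
from bench import job; print(job.job_done())"
```

```text
the job is handed in; nothing more can be done
None
```

The carrier is loaded in its jig, and I handed the job in at about 7.6 s of the 38 s allowed. I pressed it down in its well with the fingers shut. The bed sank flush under at most 44 N of downward force in the readings. I slid the carrier under the bar and leaf spring with 17–34 N still on it, seated it with a final push, and lifted the fingers clear.

**Last checks:**
- **Rib and bar:** the close-up shows the cross rib against the bar with no visible gap.
- **Carrier height:** its upper face reads about 27.5 mm, so it is lying on the track floor. The nose shows at that height out to jig x = 56 mm, past the leaf tip.
- **Bed:** it has sprung up behind the carrier. The gap between them is about 3 pixels, against 3.2 expected when fully home.
- **Other things:** the pot, vial, end piece and loupe look undisturbed in the pictures, and the arm was in free air with no contact force.

No check failed. The tool tilted up to about 4° while pressing, with no effect I could see on the carrier. I did not measure the leaf spring's bend or what touched the arm body directly.

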